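# Clamp the whetstone in the lever-lifted hold-down

### The arm

A 6-joint arm with a two-finger parallel gripper is mounted at the origin on the work surface; the furniture and walls round the work are solid. World frame = base frame: x ahead of the robot, y to its left, z up, the work surface at z = 0. Lengths are in m, angles in rad, forces in N, time in s.
With the tool pointing down it reaches from about 0.3 to 1 m from the base axis. Payload 5.1 kg.
Tool frame: the origin (TCP) lies on the centre line of the jaws, within the pads' length; the fingertips stand robot.tcp_to_tips ahead of it and the grasp point (between the pads) lies 8 mm behind it (robot.tcp_to_tips is the distance from the TCP to the fingertips, in m); z points along the fingers, y is the line along which they close (so a half turn about z gives the same grasp; the last joint's range is limited). The gripper opens to 95 mm and grips with 3 to 60 N. Pads are 20 mm wide; open, the fingers measure 119 mm over their backs; the gripper's body (75 mm by 180 mm) begins 59 mm behind the grasp point.
Start: joints at [-1.348, 0.124, 1.65, -0, 1.367, -0.083], TCP at [0.196, -0.62, 0.226] pointing down, gripper open.
Joint ranges: [-2.61, 2.61], [-1.02, 2.33], [0.03, 2.71], [-1.35, 4.49], [0.32, 2.68], [-2.91, 2.91]. Speed limits (rad/s): [2.57, 2.57, 3.14, 3.14, 3.14, 3.14].

### API

Orientations are given as a unit quaternion [x, y, z, w].
In Python, from station import robot gives the robot as it stands. Calls block until the motion is done:
- robot.goto(position, orientation): joint-space move of the TCP to a pose.
- robot.servo_line(position, rate=0.15, rot=None, stop_force=None): straight line of the TCP; rot=None keeps the orientation; rate is the mean speed in m/s. With stop_force (N) it stops when the force on the tool has changed by that much, and returns True; else False.
- robot.movej(angles): joint-space move.
- robot.move_gripper(opening, newtons=None): opening from 0.0 (shut) to 1.0 (fully open); newtons is the grip in N (None keeps the last); returns when the fingers have stopped.
- robot.dwell(seconds).
- robot.inverse_kinematics(position, orientation): joint angles nearest the present ones, or None.
- robot.read_state(): the state.
- robot.read_camera(name): name is "side" or "top"; returns (picture, depth): 420x560x3 uint8, blue, green, red; 420x560 float32, m along the optical axis (not along the pixel's ray), 0 where there is no reading.
- robot.camera_params(name): a dict with "fx", "fy", "cx", "cy" (pixels), "world_from_camera" (4x4, takes a point from camera to world coordinates). Camera axes: x right, y up, looking along -z (the intrinsics and any distortion apply to the point x, -y, -z); pixel columns grow to the right and rows downward; lengths in m; the calibration is good to about 2 mm. A picture is of the moment at which its call begins. camera_params takes no time and is no camera call.
A pose or a line that the arm cannot do raises robot.MotionError and nothing moves.
- robot.finish_job(): hands the job in; it is judged then, once.
The state is a dict: "t": time; "joint_positions": joint angles; "qd": joint speeds; "joint_torque": joint torques, N m; "tool_pos": TCP position; "tool_rot": TCP orientation; "ft_force": force on the tool from outside, world axes, zero at the start; "ft_torque": the same for the moment, N m; "grip_width": opening from 0.0 (shut) to 1.0 (fully open); "gripper_force": force on a finger pad.
Only numpy, scipy, OpenCV 4.12 (cv2) and the standard library are available. Lean on these libraries where they do the work, as an engineer would, in place of code of your own. Each camera call takes 0.05 s, during which the arm holds its last target. There are 200 camera calls.

### The job

Clamp the whetstone in the sharpening hold-down: press the long wooden-handled lever down until the spring catch snaps over it and keeps the heavy green flap up, push the stone along its channel under the flap until it is fully home against the back stop, then press the red pad of the catch down so that the flap drops and bears on the stone. Press and push only: the stone must not be lifted, nothing may push on the flap except the lever, and everything else stays where it lies.

Things in the scene. Friction and masses are not known exactly. Their poses are not given: they have to be found in the camera images.
- stand: The fixed hold-down: a 12 mm thick plywood board, 340 mm long (x from -200 to 140 mm), flat on the table. Origin on the table; x runs along the stone's channel towards the flap's hinge (the way the stone is pushed), y towards the lever's side, z up. The channel's centre line is y = -35 mm, its floor the board's top, 12 mm up. The flap's hinge is at x = 115 mm, 58 mm up.
- lever (a joint): Lever, rad: 0 at rest, when its bar rises at 0.468 rad towards the grip; grows as the grip is pressed down; stop at 0.57. Pivot at x = 5, y = 30, z = 54 mm in the stand's frame, bar along its x; the short tail lifts a pin on the flap. Takes 8 to 15 N at the grip. Past 0.54 the catch snaps over the bar; let go, it stays at about 0.52. Unlatched, with the stone clamped, it rests at about 0.18.
- lever_grip (a point): Top of the lever's pale wooden grip (25 mm thick, 66 mm long), the place to press, 168 mm along the bar from the pivot and 12.5 mm above the bar's axis. It moves with the lever on an arc in the stand's x-z plane: about 141 mm above the table at rest, 57 mm when latched, 49 mm at the stop.
- flap: Heavy green iron flap (2 kg, 64 mm wide, 95 mm from hinge to lip) with a dark round weight on top, hinged at the back of the stand. Origin on the hinge axis. Its lip hangs down at the front and keeps the stone out while the flap is down; raised only by the lever.
- flap_lip (a point): Middle of the front lower edge of the flap's rubber-faced lip. Height above the table: 22 mm when down on nothing, about 60 mm when latched up, about 37 mm when it bears on the stone.
- catch (a joint): Spring catch, radians: 0 when closed, growing to 0.36 as its red pad is pressed down; springs back when let go. From about 0.25 it frees the latched lever. Takes 3 to 6 N at the pad.
- catch_pad (a point): Middle of the top of the catch's red ribbed thumb pad (26 x 36 mm), outside the lever bar at x = -90, y = 86 mm in the stand's frame, 53 mm above the table when closed; fully pressed it goes down 23 mm. The catch's upright beside the bar is 84 mm high, its outer face 16 mm from the pad's near edge.
- whetstone: The whetstone, 50 x 150 x 22 mm, 0.33 kg, tan top and grey underside, lying on the board in front of the flap. Origin at the centre of its underside; its y axis is its length, which starts roughly along the stand's x. Home means its centre at x = -5 mm, y = -35 mm in the stand's frame.
- carving_chisel: Chisel with a black handle, 235 mm, lying loose to the left; a bystander. Origin under its middle.
- gouge: Small chisel with a light wooden handle, 190 mm, lying loose to the left; a bystander. Origin under its middle.
- sanding_block: Dark sanding block, 52 x 105 x 29 mm, lying loose between the lamp and the stand; a bystander. Origin at the centre of its underside.
- back_stop (a point): Foot of the wooden back stop's face, mid-channel (x = 70, y = -35, z = 12 mm in the stand's frame). When home, the stone's far end touches it and the near end is 150 mm before it. Two 14 mm high aluminium guide strips, 54 mm apart, lead the last 70 mm to it; their mouths flare to about 75 mm wide, 96 mm before the stop.

How it is judged:
On the way, in this order (a step that is already met when the one before it is completed fails the run):
1. the lever is down and latched under the catch, the flap held up (value of joint lever above 0.5 rad and value of joint catch below 0.06 rad and z of flap_lip in the frame of stand above 0.055 m), for 0.2 s.
2. the stone is pushed home against the back stop while the flap is still up (x of whetstone in the frame of stand above -0.0095 m and angle between the y axis of whetstone and the x axis of stand, either way round below 0.07 rad and z of flap_lip in the frame of stand above 0.05 m), for 0.2 s.
At the end, for the whole second after the job is handed in: The whetstone lies flat on the board, within 4.5 mm of the back stop and in line with the channel (0.07 rad); the catch is closed again, the lever is free of it, and the flap's lip is down on the stone (32 to 42 mm above the table), bearing on it with more than 6 N; everything is at rest (x of whetstone in the frame of stand above -0.0095 m and angle between the y axis of whetstone and the x axis of stand, either way round below 0.07 rad and z of whetstone in the frame of stand below 0.016 m and z of flap_lip in the frame of stand between 0.032 and 0.042 m and contact force between flap and whetstone above 6 N and value of joint lever below 0.4 rad and value of joint catch below 0.06 rad and linear speed of whetstone below 0.01 m/s); the robot touches nothing.
It fails at once if the stone is lifted or tipped (10 mm off the board, or 0.2 rad) (z of whetstone in the frame of stand above 0.022 m or angle between whetstone's own z axis and vertical above 0.2 rad).
It fails at once if the robot pushes on the flap itself (over 3 N) (contact force between any of the fingers, the arm and flap above 3 N).
It fails at once if a bystander is moved (over 20 mm) (distance of any of carving_chisel, gouge, sanding_block from where it was at the start of the episode above 0.02 m).
It also fails if it takes over 58 s, if anything falls off the work surface, if the arm or the gripper's body presses on something with over 40 N, if the wrist force passes 120 N, or if a joint passes its speed limit or range.

## Working session

There is one attempt and no reset: what is moved stays moved. The work goes in short steps, each a Python script; the robot and the scene stay as the last script left them, time stands still between calls to the robot, and variables do not carry over. Pictures are saved under pics/ and viewed, at most 10 in all, crops included, and the job is handed in when it is done.

```bash
mkdir -p pics
cat > h.py <<'E'
import numpy as np, cv2
from station import robot
def snap(name, fn):
    im,d=robot.read_camera(name); cv2.imwrite('pics/'+fn+'.png',im); np.savez('pics/'+fn+'.npz',d=d); return im,d
def px(name,d,u,v,z=None):
    p=robot.camera_params(name); T=np.array(p['world_from_camera'])
    r=np.array([(u-p['cx'])/p['fx'],-(v-p['cy'])/p['fy'],-1.])
    if z is None:
        w=d[int(v)-1:int(v)+2,int(u)-1:int(u)+2]; w=w[w>0]; q=r*np.median(w); return T[:3,:3]@q+T[:3,3]
    a=T[:3,:3]@r; return T[:3,3]+a*(z-T[2,3])/a[2]
E
python3 - <<'E'
from h import *
for n in('top','side'):
    snap(n,n+'0'); p=robot.camera_params(n); print(n,p)
print(robot.read_state(), robot.tcp_to_tips)
E
```

```text
top {'fx': 459.1574702148881, 'fy': 459.1574702148881, 'cx': 275.6634255477449, 'cy': 211.82490003177855, 'world_from_camera': array([[ 0.01517971,  0.99299803, -0.11715152,  0.35814653],
       [-0.99983066,  0.01629338,  0.00855435,  0.00474845],
       [ 0.01040324,  0.11700183,  0.99307721,  1.25533624],
       [ 0.        ,  0.        ,  0.        ,  1.        ]])}
side {'fx': 493.6843447981775, 'fy': 493.6843447981775, 'cx': 281.6903801611059, 'cy': 209.13870284653976, 'world_from_camera': array([[-0.95991254,  0.1592122 , -0.23069327,  0.20930334],
       [-0.27995951, -0.50404042,  0.81704708,  1.00392817],
       [ 0.01380513,  0.84887852,  0.52840769,  0.76342367],
       [ 0.        ,  0.        ,  0.        ,  1.        ]])}
{'t': 0.1, 'joint_positions': array([-1.34761972e+00,  1.24458001e-01,  1.65152575e+00, -5.35827594e-06,
        1.36749915e+00, -8.25842224e-02]), 'qd': array([ 0.00046016, -0.0012394 , -0.00184563, -0.00060436,  0.00029636,
        0.00092832]), 'joint_torque': array([-2.22206340e-04, -4.18883443e+01, -3.61096323e+01,  7.76632363e-02,
        4.61605238e-02, -6.18430840e-05]), 'tool_pos': array([ 0.19551927, -0.61931335,  0.22450514]), 'tool_rot': array([ 9.88336008e-01,  1.52286050e-01, -6.90010367e-05, -9.42607615e-04]), 'ft_force': array([-0.15427749,  0.49576923, -0.79068221]), 'ft_torque': array([ 0.04588374, -0.03402623, -0.01276921]), 'gripper_force': 0.0, 'grip_width': 0.9997179593035955} 0.011
```

View pics/top0.png

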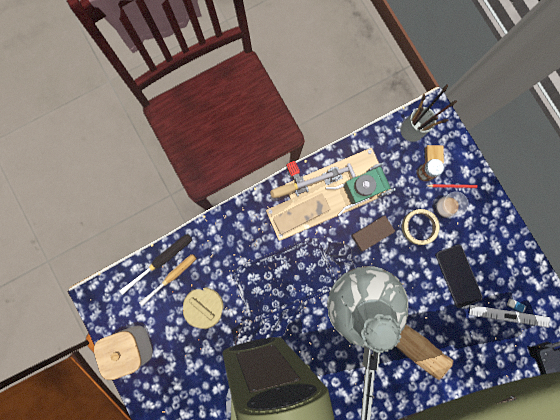

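View pics/side0.png

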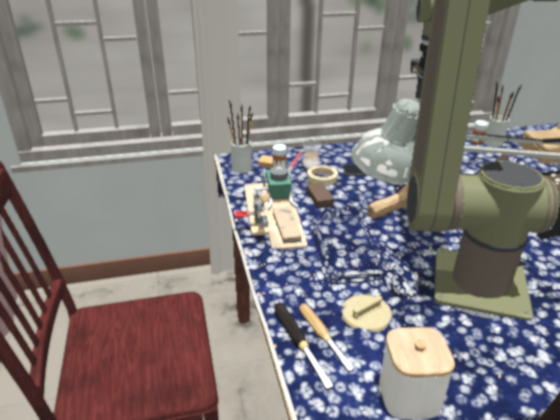

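Run:
```python
import cv2
a=cv2.imread('pics/top0.png')[140:250,250:400]; cv2.imwrite('pics/c1.png',cv2.resize(a,None,fx=5.3,fy=5.3,interpolation=cv2.INTER_CUBIC))
a=cv2.imread('pics/side0.png')[150:255,225:345]; cv2.imwrite('pics/c2.png',cv2.resize(a,None,fx=5.5,fy=5.5,interpolation=cv2.INTER_CUBIC))
```

```text
(no output)
```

View pics/c1.png

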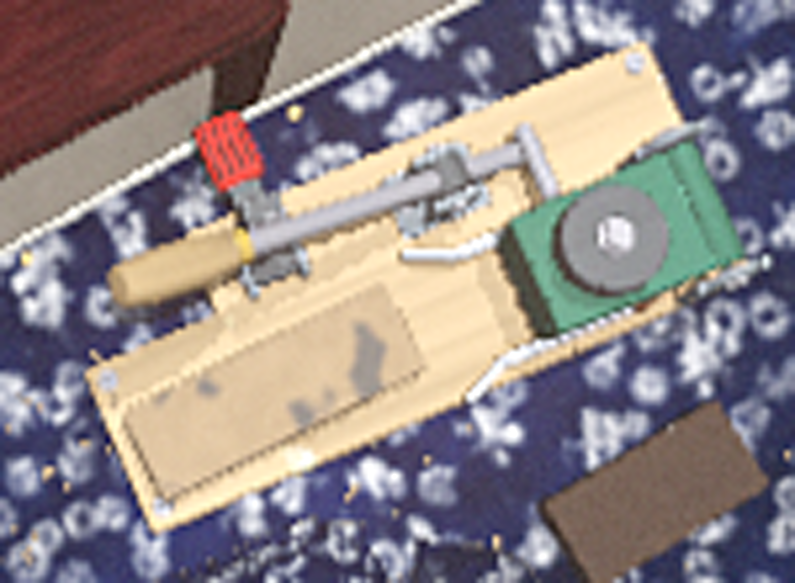

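View pics/c2.png

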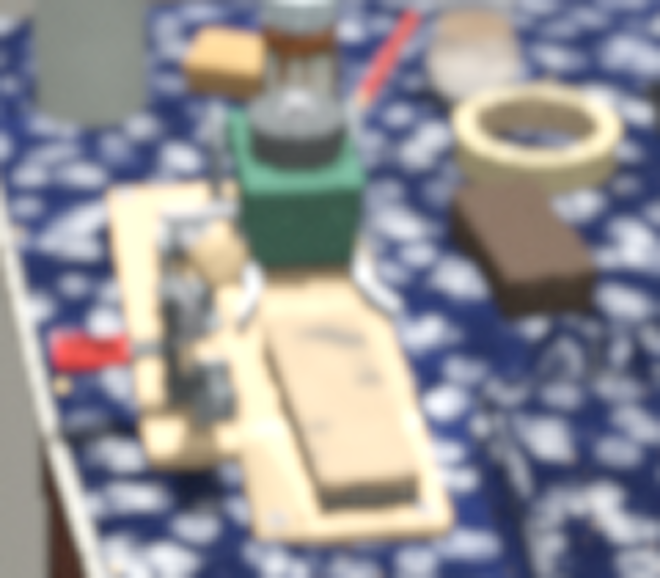

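The top crop shows the board's corners at (90,370), (160,528) and (645,42). The red pad is at (228,150), the grip at (180,268), the guide mouth tips at (403,255) and (472,397), and the stone's corners at about (122,408), (385,287), (425,372) and (170,500). The side crop agrees: the stone is in front of the flap, and the sanding block is to its right.

```bash
cat > fit.py <<'E'
from h import *
from scipy.optimize import least_squares
d=np.load('pics/top0.npz')['d']
P=lambda u,v,z=None: px('top',d,(u+.5)/5.3-.5+250,(v+.5)/5.3-.5+140,z)
if __name__=='__main__':
    pts=[((228,150),(-90,86,53)),((183,266),(-139,30,141)),((403,255),(-26,2.5,26)),((472,397),(-26,-72.5,26)),((455,165),(5,30,58)),((90,370),(-200,None,12)),((160,528),(-200,None,12)),((645,42),(140,None,12))]
    W=[P(*a,b[2]/1e3) for a,b in pts]
    def res(s,full=False):
        r=[];c,n=np.cos(s[2]),np.sin(s[2])
        for w,(a,b) in zip(W,pts):
            dx,dy=w[0]-s[0],w[1]-s[1]; l=(c*dx+n*dy,-n*dx+c*dy)
            r.append(l[0]-b[0]/1e3); r.append(l[1]-b[1]/1e3 if b[1] is not None else 0)
            if full: print(a,b,np.round(np.array(l)*1e3,1),'depth',np.round(P(*a)*1e3,1))
        return r
    s=least_squares(res,[.6,-.1,-1.1],loss='soft_l1',f_scale=.003).x; res(s,1); print('stand',s)
    np.save('stand.npy',s)
    c,n=np.cos(s[2]),np.sin(s[2])
    for q in[(122,408),(385,287),(425,372),(170,500)]:
        w=P(*q,.034); dx,dy=w[0]-s[0],w[1]-s[1]; print('stone',np.round([1e3*(c*dx+n*dy),1e3*(-n*dx+c*dy)],1),P(*q))
    for q in [(270,150),(370,290),(385,320),(440,370),(380,235),(240,380)]:
        u,v=q
        if v<420: print(q,px('top',d,u,v))
    # obstacle heights
    H,Wd=d.shape; p=robot.camera_params('top');T=np.array(p['world_from_camera'])
    vv,uu=np.mgrid[:H,:Wd]; X=np.stack([(uu-p['cx'])/p['fx']*d,-(vv-p['cy'])/p['fy']*d,-d],-1)@T[:3,:3].T+T[:3,3]
    X=X[(d>0)&(X[...,2]>.05)]
    g={}
    for x,y,z in X:
        k=(round(x/.05),round(y/.05)); g[k]=max(g.get(k,0),z)
    ys=range(8,-16,-1); print('y/5cm',*['%3d'%y for y in ys])
    for xi in range(18,2,-1): print('%5.2f'%(xi*.05),*['%3d'%(100*g.get((xi,y),0)) for y in ys])
E
python3 fit.py
```

```text
(228, 150) (-90, 86, 53) [-89.6  86.3] depth [618.2 -48.9  55.6]
(183, 266) (-139, 30, 141) [-143.6   29.9] depth [544.6 -24.8 140.2]
(403, 255) (-26, 2.5, 26) [-27.6   4. ] depth [ 573.5 -142.    13.8]
(472, 397) (-26, -72.5, 26) [-27.2 -76.8] depth [ 499.5 -176.9   19.3]
(455, 165) (5, 30, 58) [10. 31.] depth [ 611.  -162.1   62.3]
(90, 370) (-200, None, 12) [-197.5   18.6] depth [511.6  19.    7.3]
(160, 528) (-200, None, 12) [-198.9  -70.2] depth [430.4 -18.3  11.3]
(645, 42) (140, None, 12) [139.1  54.6] depth [ 691.7 -271.1    2.3]
stand [ 0.5796918  -0.16716906 -1.12331427]
stone [-191.8   -8.2] [0.49180285 0.00214362 0.01066499]
stone [-44.5  -7.9] [ 0.55630355 -0.13254489  0.01532225]
stone [-44.8 -55.7] [ 0.51219538 -0.1530125   0.01735333]
stone [-189.3  -60.5] [ 0.443559   -0.02278808  0.02876443]
(270, 150) [ 0.76007085  0.01432368 -0.31190909]
(370, 290) [ 0.31002049 -0.20902821  0.25834025]
(385, 320) [ 0.25714621 -0.21877593  0.34673114]
(440, 370) [ 0.1011791  -0.43078147  0.04988245]
(380, 235) [ 0.44477286 -0.28601645  0.03042206]
(240, 380) [0.18641048 0.04851659 
[... 1045 characters left out ...]
   0   0   0   0   0   0   0   0   0   0   0   0   0   0   0   0   0   0   0   0   0   0
 0.40   0   0   0   0   0   0   0   0   0   0   0   0   0   0   0   0   0   0   0   0   0   0   0   0
 0.35   0   0   0   0   0   0   0   0   0   0   0  23  25  25  21   0   0   0   0   0   0   0   0   0
 0.30   0   0   0   0   0   0   0   0   0   0   0  25  30  30  25   0   0   0   0   0   0   0   0   0
 0.25   0   0   0   0   0   0   0   0   0   0   0  28  35  35  25   0   0   0   0   0   0   0   0   0
 0.20  12  12   0   0   0   0  45  71  73  72   0  24  35  62  63  62  61  55  33  33  31   0   0   0
 0.15  13  14  12   0   0   0  43  65   0   0   0  60  63  64  64  63  61   5   0  33   0   0   0   0
```

Run:
```python
from h import *
for n,q in (('top',[(360,418),(362,410),(364,400),(366,390),(370,375),(373,355),(380,335),(430,412),(330,410)]),('side',[(408,103),(405,115),(500,157),(540,160),(470,150),(425,60),(450,60),(480,240)])):
    d=np.load(f'pics/{n}0.npz')['d']
    for a in q: print(n,a,np.round(px(n,d,*a),3))
import cv2
a=cv2.imread('pics/top0.png')[250:420,300:480]; b=cv2.imread('pics/side0.png')[60:230,340:520]
cv2.imwrite('pics/c3.png',cv2.resize(np.hstack([a,b]),None,fx=2.2,fy=2.2))
```

```text
top (360, 418) [-0.034 -0.235  0.   ]
top (362, 410) [ 0.063 -0.19   0.259]
top (364, 400) [ 0.083 -0.194  0.259]
top (366, 390) [ 0.103 -0.199  0.256]
top (370, 375) [ 0.141 -0.2    0.292]
top (373, 355) [ 0.175 -0.214  0.261]
top (380, 335) [ 0.23  -0.207  0.355]
top (430, 412) [ 0.163 -0.216  0.602]
top (330, 410) [ 0.191 -0.068  0.693]
side (408, 103) [ 0.233 -0.199  0.35 ]
side (405, 115) [ 0.235 -0.179  0.327]
side (500, 157) [-0.091 -0.68   0.03 ]
side (540, 160) [-0.233 -0.748  0.009]
side (470, 150) [ 0.068 -0.189  0.252]
side (425, 60) [ 0.21  -0.576  0.36 ]
side (450, 60) [0.166 0.062 0.527]
side (480, 240) [0.035 0.057 0.156]
```

View pics/c3.png

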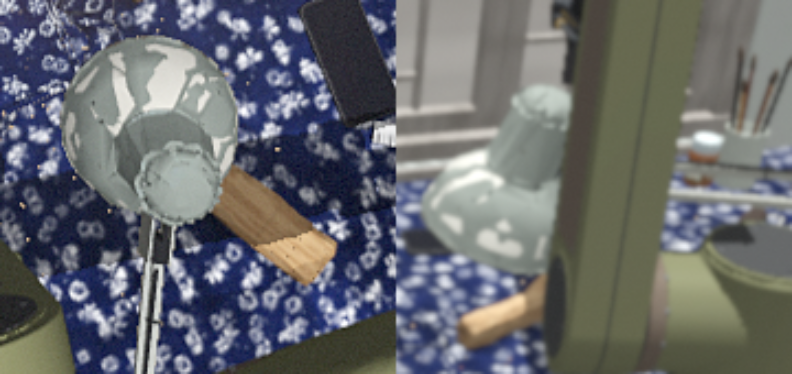

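The lamp's top is 0.36 m up and its stem about 0.26 m. I'll lift first and then swing over it.

```bash
cat >> h.py <<'E'
from scipy.spatial.transform import Rotation as R
def W(x,y,z):  # stand mm, tip height -> world TCP
    s=np.load('stand.npy'); c,n=np.cos(s[2]),np.sin(s[2]); x,y=x/1e3,y/1e3
    return np.array([s[0]+c*x-n*y, s[1]+n*x+c*y, z/1e3+robot.tcp_to_tips])
def ori(off, flip):  # tool y along stand axis at angle off
    a=np.load('stand.npy')[2]+off+flip*np.pi
    y=np.array([np.cos(a),np.sin(a),0]); z=np.array([0,0,-1.]); return R.from_matrix(np.c_[np.cross(y,z),y,z]).as_quat()
def S():
    s=robot.read_state(); w=s['tool_pos']; p=np.load('stand.npy'); c,n=np.cos(p[2]),np.sin(p[2]); dx,dy=w[0]-p[0],w[1]-p[1]
    print('t %.1f'%s['t'],'stand tip',np.round([1e3*(c*dx+n*dy),1e3*(-n*dx+c*dy),1e3*(w[2]-robot.tcp_to_tips)],1),'F',np.round(s['ft_force'],1),'grip %.2f'%s['grip_width'])
def grip(q):  # lever_grip point (x,z) mm
    b=.468-q; return 5-168*np.cos(b)+12.5*np.sin(b), 54+168*np.sin(b)+12.5*np.cos(b)
E
python3 - <<'E'
from h import *
for q in(0,.52,.57): print(grip(q))
for f in(0,1):
  for nm,off,p in(('lever',np.pi/2,(-139,30,300)),('stone',np.pi/2,(-220,-35,18)),('stone',np.pi/2,(-90,-35,18)),('pad',0,(-90,89,30))):
    print(f,nm,np.round(W(*p),3),robot.inverse_kinematics(W(*p),ori(off,f)))
E
```

```text
(np.float64(-139.29656448767156), np.float64(140.94108049164814))
(np.float64(-163.42262228296778), np.float64(57.75104029953874))
(np.float64(-163.3996117395889), np.float64(49.32872972782437))
0 lever [ 0.547 -0.029  0.311] [-1.50859279e-01 -1.43664481e-01  1.77394518e+00 -4.44089210e-16
  1.51131195e+00 -5.98341335e-01]
0 stone [0.453 0.016 0.029] [-8.31748370e-02 -1.01353691e-01  2.23520911e+00 -4.44089210e-16
  1.00773724e+00 -5.30656893e-01]
0 stone [ 0.509 -0.101  0.029] [-2.99571243e-01  4.83643526e-02  2.08911141e+00 -4.44089210e-16
  1.00411689e+00 -7.47053299e-01]
0 pad [ 0.621 -0.048  0.041] [-1.62544695e-01  2.42578778e-01  1.84578461e+00 -4.44089210e-16
  1.05322926e+00  9.60769576e-01]
1 lever [ 0.547 -0.029  0.311] [-1.50859279e-01 -1.43664481e-01  1.77394518e+00 -4.44089210e-16
  1.51131195e+00  2.54325132e+00]
1 stone [0.453 0.016 0.029] [-8.31748370e-02 -1.01353691e-01  2.23520911e+00 -4.44089210e-16
  1.00773724e+00  2.61093576e+00]
1 stone [ 0.509 -0.101  0.029] [-2.99571243e-01  4.83643526e-02  2.08911141e+00 -4.44089210e-16
  1.00411689e+00  2.39453935e+00]
1 pad [ 0.621 -0.048  0.041] [-1.62544695e-01  2.42578778e-01  1.84578461e+00 -4.44089210e-16
  1.05322926e+00 -2.18082308e+00]
```

Run:
```python
from h import *
s=robot.read_state(); o=ori(np.pi/2,0)
robot.servo_line(s['tool_pos']+[0,0,.2],rate=.25)
robot.move_gripper(0.0)
robot.goto(W(-140,30,320),o); S()
robot.servo_line(W(-140,30,165),rate=.2); S()
print(robot.servo_line(W(-140,30,130),rate=.04,stop_force=4)); S()
```

```text
t 5.0 stand tip [-139.3   29.8  320.1] F [-0.2 -0.  -0.1] grip 0.01
t 6.0 stand tip [-139.4   30.7  166.4] F [ 0.4 -0.3  0.3] grip 0.00
True
t 6.6 stand tip [-140.    30.2  141.6] F [-0.3 -1.6  3.2] grip 0.00
```

Run:
```python
from h import *
for q in np.arange(.06,.50,.06):
    x,z=grip(q); robot.servo_line(W(x,30,z+8*np.tan(max(.468-q,0))),rate=.08)
    if q>.2 and q<.27: S()
S()
print(robot.servo_line(W(-163,30,44),rate=.03,stop_force=30)); S()
robot.dwell(.2); S()
robot.servo_line(W(-165,30,75),rate=.08); S()
robot.servo_line(W(-215,-35,120),rate=.25); S()
im,d=snap('top','top1'); a=im[140:250,250:400]; 
im,d=snap('side','side1'); b=im[150:255,225:345]
cv2.imwrite('pics/c4.png',np.hstack([cv2.resize(a,(400,293),interpolation=2),cv2.resize(b,(335,293),interpolation=2)]))
```

```text
t 7.7 stand tip [-156.    30.   105.8] F [ 1.4 -0.2  2.3] grip 0.00
t 8.8 stand tip [-163.8   28.9   63.3] F [-0.6  0.1 -0.3] grip 0.01
True
t 9.4 stand tip [-162.9   30.7   50. ] F [-3.5 -0.2  7.7] grip 0.00
t 9.6 stand tip [-162.9   30.7   50. ] F [-3.4  0.9  8.6] grip 0.00
t 10.1 stand tip [-164.9   30.2   75.4] F [ 0.9 -0.1  0.1] grip 0.00
t 10.6 stand tip [-214.8  -34.8  119.8] F [-0.3  0.1 -0.5] grip 0.00
```

View pics/c4.png

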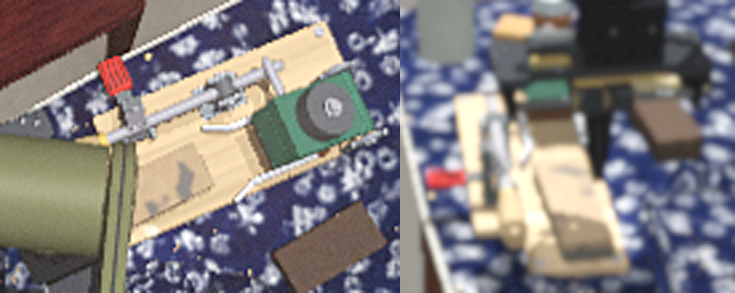

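The lever lies low under the catch and the flap is raised, with its weight shifted back, so it is latched. Next I push the stone with two spread fingers.

Run:
```python
from h import *
d=np.load('pics/top1.npz')['d']; print('flap top',px('top',d,349,186),px('top',d,300,187))
robot.move_gripper(0.2)
robot.servo_line(W(-217,-35,18.5),rate=.12); S()
print(robot.servo_line(W(-185,-35,18.5),rate=.04,stop_force=8)); S()
print(robot.servo_line(W(-110,-35,18.5),rate=.05,stop_force=20)); S()
print(robot.servo_line(W(-84,-35,18.5),rate=.025,stop_force=14)); S()
robot.dwell(.3); S()
```

```text
flap top [ 0.56724119 -0.19469695  0.0814888 ] [ 0.56569518 -0.0686092   0.06284015]
t 12.3 stand tip [-216.6  -34.4   19.2] F [-0.   0.3 -0.2] grip 0.20
False
t 13.2 stand tip [-184.6  -35.1   18.4] F [-0.4  0.9  1.1] grip 0.20
False
t 14.9 stand tip [-110.   -34.9   18.7] F [-0.7  1.4 -1. ] grip 0.20
True
t 15.6 stand tip [-94.  -35.1  18.3] F [-0.9  0.1 -0.2] grip 0.20
t 15.9 stand tip [-95.5 -35.9  17.4] F [ 0.1 -0.2  0.2] grip 0.20
```

Run:
```python
from h import *
print(robot.servo_line(W(-82,-35,18.5),rate=.02,stop_force=25)); S()
robot.dwell(.3); S()
robot.servo_line(W(-130,-35,20),rate=.1); robot.servo_line(W(-240,-35,150),rate=.25); S()
im,d=snap('top','top2'); a=im[140:240,280:400]; cv2.imwrite('pics/c5.png',cv2.resize(a,None,fx=6,fy=6,interpolation=2))
```

```text
True
t 16.3 stand tip [-94.  -36.   17.2] F [-0.1  1.1  0.4] grip 0.20
t 16.6 stand tip [-94.3 -36.6  16.6] F [-0.2  0.1  0.1] grip 0.20
t 18.0 stand tip [-239.7  -35.5  149. ] F [-0.5  0.3 -1. ] grip 0.20
```

View pics/c5.png

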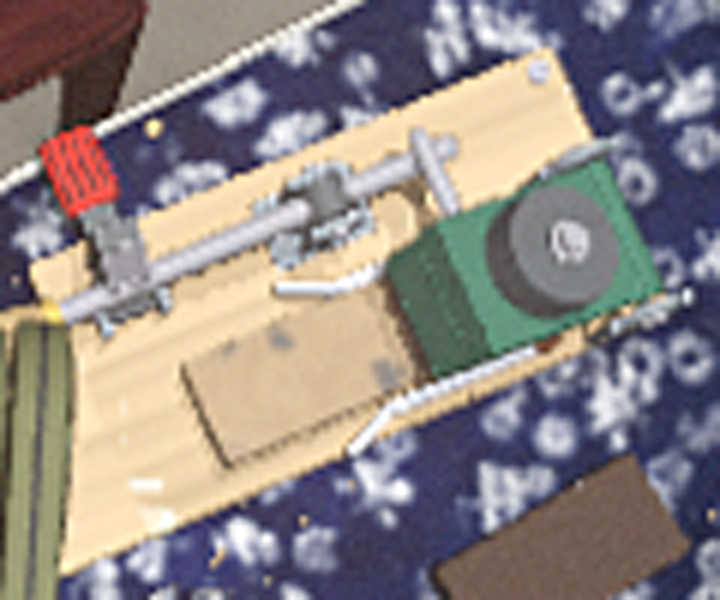

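The near end's corners are at (183,365) and (228,465). The guide mouth tips are at (277,290) and (352,450). I'll measure how far the stone has gone.

Run:
```python
from h import *
s=np.load('stand.npy'); c,n=np.cos(s[2]),np.sin(s[2])
for q,z in(((183,365),.034),((228,467),.034),((277,290),.026),((352,452),.026),((552,48),.012),((32,268),.012),((78,170),.053)):
    w=px('top',None,(q[0]+.5)/6-.5+280,(q[1]+.5)/6-.5+140,z); dx,dy=w[0]-s[0],w[1]-s[1]; print(q,np.round([1e3*(c*dx+n*dy),1e3*(-n*dx+c*dy)],1))
```

```text
(183, 365) [-82.  -10.6]
(228, 467) [-83.4 -60.6]
(277, 290) [-27.6   3.3]
(352, 452) [-28.7 -77.4]
(552, 48) [139.7  54.1]
(32, 268) [-122.7   60.9]
(78, 170) [-89.7  86.3]
```

Run:
```python
from h import *
robot.servo_line(W(-130,-35,40),rate=.25); robot.servo_line(W(-115,-35,18.5),rate=.1)
print(robot.servo_line(W(-78,-35,18.5),rate=.03,stop_force=35)); S()
robot.dwell(.3); S()
robot.servo_line(W(-130,-35,20),rate=.1); robot.servo_line(W(-180,-35,160),rate=.25)
robot.move_gripper(0.0)
o=ori(0,0); robot.goto(W(-90,90,180),o); S()
robot.servo_line(W(-90,90,70),rate=.15); S()
im,d=snap('side','side3'); cv2.imwrite('pics/c6.png',cv2.resize(im[130:260,200:360],None,fx=4,fy=4,interpolation=2))
```

```text
True
t 20.1 stand tip [-94.  -35.1  18.3] F [-0.3  2.4  1. ] grip 0.20
t 20.4 stand tip [-94.3 -35.8  17.6] F [ 0.3 -0.1 -0.5] grip 0.20
t 23.6 stand tip [-90.2  89.8 179.9] F [-0.7  0.6  0.4] grip 0.00
t 24.5 stand tip [-89.6  90.7  71.1] F [-0.8 -0.8  0.3] grip 0.00
```

View pics/c6.png

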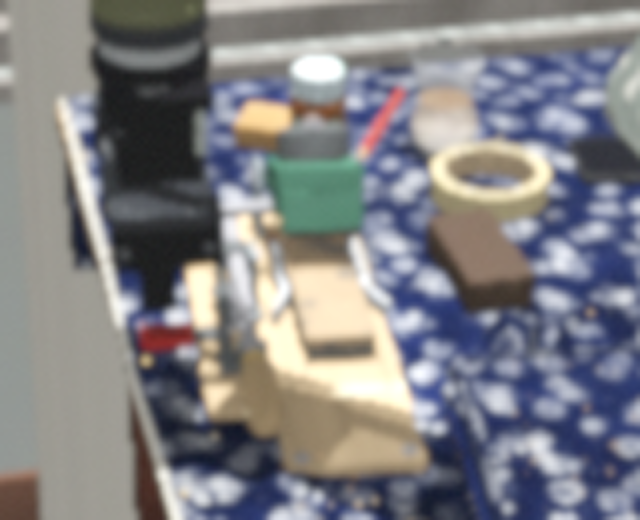

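The same hard stop came back at 35 N, so the stone is home. The flap is up and the fingers are above the red pad. Press it now.

Run:
```python
from h import *
print(robot.servo_line(W(-90,90,29),rate=.05,stop_force=25)); S()
robot.dwell(.8); S()
robot.servo_line(W(-90,92,75),rate=.06); S()
robot.servo_line(W(-90,92,250),rate=.25)
s=robot.read_state(); robot.goto(s['tool_pos']+[-.02,.22,.05],s['tool_rot']); robot.dwell(.3); S()
im,d=snap('top','top4'); a=im[140:240,280:400]; im,_=snap('side','side4'); b=im[130:260,200:360]
cv2.imwrite('pics/c7.png',np.hstack([cv2.resize(a,(456,380),interpolation=2),cv2.resize(b,(340,380),interpolation=2)]))
```

```text
False
t 25.5 stand tip [-89.   94.9  32.7] F [5.6 5.6 9.8] grip 0.01
t 26.3 stand tip [-89.   95.   32.8] F [ 5.3  6.  10.2] grip 0.00
t 27.2 stand tip [-90.2  91.5  74.3] F [ 0.2 -0.1  0.3] grip 0.00
t 29.3 stand tip [-296.4  168.1  297.5] F [-0.5  0.4 -0.6] grip 0.01
```

View pics/c7.png

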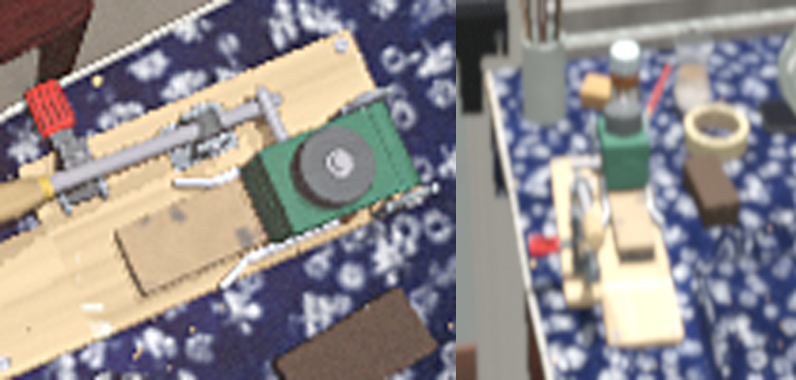

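The lever has risen part way and the flap is down on the stone. A quick depth check comes before handing in.

Run:
```python
from h import *
d=np.load('pics/top4.npz')['d']
s=np.load('stand.npy'); c,n=np.cos(s[2]),np.sin(s[2])
L=lambda w: np.round([1e3*(c*(w[0]-s[0])+n*(w[1]-s[1])),1e3*(-n*(w[0]-s[0])+c*(w[1]-s[1])),1e3*w[2]],1)
for q in((116,232),(146,296)): print('stone',L(px('top',d,q[0]/3.8-.4+280,q[1]/3.8-.4+140,.034)))
print('pad',L(px('top',d,50/3.8+280,108/3.8+140)),'grip',L(px('top',d,15/3.8+280,200/3.8+140)))
for q in [(250,165),(260,180),(275,170),(285,225)]: print('flap',L(px('top',d,q[0]/3.8+280,q[1]/3.8+140)))
```

```text
stone [-82.2 -11.3  34. ]
stone [-82.4 -61.3  34. ]
pad [-89.2  84.1  54.9] grip [-144.1   27.7  110.3]
flap [ 18.9 -11.8  63.5]
flap [ 19.2 -24.7  69.6]
flap [ 27.7 -24.2  86.2]
flap [ 19.2 -60.6  78.2]
```

```bash
python3 -c "
from station import robot
print(robot.finish_job())"
```

```text
the job is handed in; nothing more can be done
None
```

I handed the job in at about 30 s with the whetstone home against the back stop, the flap lowered onto it and the catch closed; no verdict came back, and I could not measure the flap's force on the stone.

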